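# Dispense one packer and push it into the bay

### The arm

A 6-joint arm with a two-finger parallel gripper is mounted at the origin on the work surface. World frame = base frame: x ahead of the robot, y to its left, z up, the work surface at z = 0. Lengths are in m, angles in degrees, forces in N, time in s.
With the tool pointing down it reaches from about 0.375 to 0.9 m from the base axis. Payload 3.1 kg.
Tool frame: the origin (TCP) lies at the very end of the fingers, on their centre line; the grasp point (between the pads) lies 19 mm behind it (grasp_offset is the distance from the TCP to the grasp point, in m); z points along the fingers, y is the direction in which the jaws open and shut (so a half turn about z gives the same grasp; the last joint's range is limited). The gripper opens to 87 mm and grips with 3 to 60 N. Pads are 19 mm wide; open, the fingers measure 117 mm over their backs; the gripper's body (75 mm by 190 mm) begins 51 mm behind the grasp point.
Start: joints at [61.45, 30.224, 82.088, -0, 67.689, -10.227], TCP at [0.196, 0.593, 0.223] pointing down, gripper open.
Joint ranges: [-176.69, 176.69], [-43.24, 126.21], [12.49, 139.97], [-82, 262], [0, 151.66], [-163.58, 163.58]. Speed limits (degrees/s): [159.86, 159.86, 180, 180, 180, 180].

### API

Orientations are given as a 3x3 rotation matrix whose columns are the frame's x, y, z axes.
In Python, from rig import * gives the robot as it stands. The module is installed in compiled form; this text tells all that it offers.
- The arm moves only by the tool play_rows, never from a script. Its argument "plan" is a list that holds one entry, the list of rows, each a list of 7 numbers: the shift along the world's x, y, z each as a share of 5 cm, from -1 to 1, then the turn, a rotation vector about the world's x, y, z each as a share of pi rad, from -1 to 1, then the gripper's target within -1 to 1 (fully open at 1, half-way at 0, shut at -1). A call has 1 to 12 rows; each row shifts and turns the commanded pose from where the row before left it; what a row does not reach is not made up. A row lasts 1/10 s, in which the tool goes at most 50 mm and 8.59 degrees, less where a joint would pass 70% of its speed; a pose out of reach is approached as far as the arm can. A call with a number of a shift or a turn outside -1 to 1 is refused whole. A call with a gripper value outside its range is refused whole. The fingers move at their own pace and stop on an object; the grip force is fixed at half the most. Time passes only in rows, so rows that do not move let the fingers close. It gives the time, the measured TCP pose, the force and the opening at its end, in the units of the state.
- read_state(): the state, without advancing time (a new reading comes with each control period).
- capture(name): name is "scene" or "top"; returns the picture (480x640x3 uint8, red, green, blue); there is no depth.
- camera_params(name): a dict with "intrinsics" (3x3 intrinsics, pixels), "k1" (the pictures are not rectified: a ray, as slopes to the right and down, at radius r is drawn at 1 + k1 r^2 times it, then the intrinsics apply), "R" (3x3) and "t" (3): a world point X has camera coordinates R X + t. Camera axes: x right, y down, z forward; pixel columns grow to the right and rows downward; lengths in m; the calibration is good to about 2 mm. A picture is of the moment at which its call begins. camera_params takes no time and is no camera call.
- hand_in(): hands the job in, once; it reports no verdict.
The state is a dict: "time_s": time; "joint_positions": joint angles; "qvel": joint speeds; "tau": joint torques, N m; "position": TCP position; "tcp_rot": TCP orientation; "force": force on the tool from outside, world axes, zero at the start; "moment": the same for the moment, N m; "opening": opening from 0.0 (shut) to 1.0 (fully open).
Only numpy, scipy, OpenCV 4.12 (cv2) and the standard library are available. Lean on these libraries where they do the work, as an engineer would, in place of code of your own. Each camera call takes 0.05 s, during which the arm holds its last target. There are 200 camera calls.

### The job

Press the plunger of the packer dispenser all the way down once and let it come back up, so that a single packer slides out onto the bench. Then push that packer along the bench with the fingertips into the bay between the two wooden battens, so that it lies flat, wholly between them, at the side of the outlet. Do not pick the packer up, dispense no second one, and leave everything else where it stands.

Things in the scene. Friction and masses are not known exactly. Their poses are not given: they have to be found in the camera images.
- dispenser: Steel and grey packer dispenser fixed to the bench: open-topped shaft (52 x 51 mm, 70 mm high) with three packers stacked on the bench itself; behind it (+x) a housing 50 mm wide, 70 mm high, to x = +140 mm, with the plunger at x = +75 mm; flanges 5 mm high to y = +-43 mm. Origin: on the bench under the stack's middle. Its -x points out of the outlet, z up.
- landing (a point): Point on the bench 85 mm in front of the shaft's middle (dispenser x = -85 mm), where the packer's centre ends at a full slow press (quick: up to 20 mm further). The plunger drives a flat pusher (2.5 mm per mm of plunger) under the stack that shoves the bottom packer out along -x; the pusher goes back in as the plunger rises. A second press would push out the next packer.
- plunger (a joint): Travel of the plunger, m: 0 up, 0.036 fully down (hard stop). It moves straight down, sprung: 3 to 4 N to start it, rising to about 8 N just above the bottom, and it returns by itself when released.
- plunger_top (a point): Centre of the top of the plunger's round black head, 42 mm across; about 125 mm above the bench when up, 89 mm when down. Moves with the plunger.
- packer: The packer to be dispensed: white square plastic plate 40 x 40 x 12 mm, about 30 g, at first the lowest of the stack in the shaft. Origin: centre of its underside, so it reads z = 0 when flat on the bench; x and y along its edges, z up.
- next_packer: The same kind of packer, second in the stack (12 mm up); must stay in the shaft. It drops down to the bench once the pusher has gone back. Origin: centre of its underside.
- bay: The bay, fixed on the bench left or right of the outlet: two parallel wooden battens, each 90 mm long (along its y), 18 mm wide and 14 mm high, with an 80 mm gap between them along x; the bare bench is the floor; both y ends are open. The ends face the outlet roughly. Origin: on the bench in the middle of the gap; z up.
- offcut: Bystander: limestone offcut 75 x 65 x 38 mm, loose, on the other side of the outlet from the bay. Origin: centre of underside.
- tin: Bystander: steel tin 64 mm across, 85 mm high, loose, beside the dispenser's housing. Origin: centre of underside.
- chisel: Bystander: broad steel mason's chisel 205 mm long along its x (from -90 to +115 mm), blade 60 mm wide at +x, 18 mm high, lying beside the dispenser. Origin: on the bench under its shank.
- mallet: Bystander: wooden mallet standing on its head, 100 mm across, 230 mm high, to the right. Origin: centre of its foot.
- float: Bystander: wooden float 220 x 100 mm with a handle, 83 mm high, to the right. Origin: centre of underside.
- brush: Bystander: hand brush about 235 mm long along its x, 45 mm wide, 45 mm high, to the left. Origin: on the bench under the middle of its head.
There are look-alikes about, which are no part of the job. Of the things shaped like the bay, the wooden one is meant. What is shaped like the dispenser but green or purple is not meant.

How it is judged (in metres and radians):
On the way, in this order (a step that is already met when the one before it is completed fails the run):
1. the plunger is pressed down and one packer is out in front of the outlet (value of joint plunger above 0.031 m and x of packer in the frame of dispenser below -0.065 m), for 0.02 s.
2. the plunger is back up (value of joint plunger below 0.004 m), for 0.1 s.
3. the packer lies in the bay (x of packer in the frame of bay between -0.025 and 0.025 m and y of packer in the frame of bay between -0.027 and 0.027 m and height (world z) of packer below 0.004 m), for 0.2 s.
At the end, for the whole second after the job is handed in: The packer lies flat and at rest on the bench between the battens, its centre within 25 mm across and 27 mm along of the bay's middle; the plunger is up; the next packer is still in the shaft (all of step 3 and angle between packer's own z axis and vertical below 0.1 rad and linear speed of packer below 0.01 m/s and value of joint plunger below 0.004 m and x of next_packer in the frame of dispenser above -0.02 m); the robot touches nothing.
It fails at once if the packer is lifted off the bench (over 12 mm) or stood on edge (height (world z) of packer above 0.012 m or angle between packer's own z axis and vertical above 0.6 rad).
It fails at once if a second packer comes out of the shaft (x of next_packer in the frame of dispenser below -0.025 m or height (world z) of next_packer above 0.04 m).
It fails at once if a bystander is moved by more than 25 mm (distance of any of offcut, tin, chisel, mallet, float, brush from where it was at the start of the episode above 0.025 m).
It also fails if it takes over 51 s, if anything falls off the work surface, if the arm or the gripper's body presses on something with over 40 N, if the wrist force passes 120 N, or if a joint passes its speed limit or range.

## Working session

There is one attempt and no reset: what is moved stays moved. The work goes in short steps, Python scripts to look and compute and a tool call to move; the robot and the scene stay as the last step left them, time stands still between calls to the robot, and variables do not carry over. Pictures are saved under pics/ and viewed, about 8 in all and at most 12, crops included, and the job is handed in when it is done.

Besides the shell and the picture viewer there is one more tool, called after "Request:" as name(argument=value, ...) on one line, values as JSON. play_rows: Moves the arm, as the interface text tells. Its arguments: {"type":"object","properties":{"plan":{"type":"array"}},"required":["plan"]}

```bash
mkdir -p pics; cat > h.py <<'E'
from rig import *
import numpy as np, cv2
def ray(cam,u,v):
    p=camera_params(cam);K=np.array(p["intrinsics"]);k=p["k1"];R=np.array(p["R"]);t=np.array(p["t"])
    d=np.array([(u-K[0,2])/K[0,0],(v-K[1,2])/K[1,1]]);s=d.copy()
    for _ in range(30): s=d/(1+k*(s@s))
    return -R.T@t, R.T@np.array([s[0],s[1],1])
def pt(cam,u,v,z=0):
    o,d=ray(cam,u,v); return o+d*(z-o[2])/d[2]
def px(cam,X):
    p=camera_params(cam);K=np.array(p["intrinsics"]);c=np.array(p["R"])@np.array(X)+np.array(p["t"])
    s=c[:2]/c[2];s=s*(1+p["k1"]*(s@s));return K[0,0]*s[0]+K[0,2],K[1,1]*s[1]+K[1,2]
def snap(cam,name):
    im=capture(cam);cv2.imwrite("pics/"+name+".png",cv2.cvtColor(im,cv2.COLOR_RGB2BGR));return im
E
python3 - <<'E'
from h import *
np.set_printoptions(precision=4,suppress=True)
for c in("top","scene"):
    snap(c,c+"0");p=camera_params(c);print(c,-np.array(p["R"]).T@p["t"],p["intrinsics"],p["k1"],pt(c,320,240))
s=read_state();print(s["time_s"],s["tcp_rot"],s["force"])
E
```

```text
top [ 0.2815 -0.0051  1.4899] [[571.8142   0.     322.5248]
 [  0.     571.8142 243.24  ]
 [  0.       0.       1.    ]] -0.02184812361547756 [0.5308 0.0008 0.    ]
scene [ 1.6145 -0.007   1.0457] [[516.045    0.     328.7672]
 [  0.     516.045  224.5253]
 [  0.       0.       1.    ]] -0.08186571879349375 [ 0.4536 -0.0071  0.    ]
0.1 [[-0.9493  0.3144 -0.0009]
 [ 0.3144  0.9493 -0.0017]
 [ 0.0003 -0.0019 -1.    ]] [-0.0242  0.2926  0.795 ]
```

View pics/top0.png

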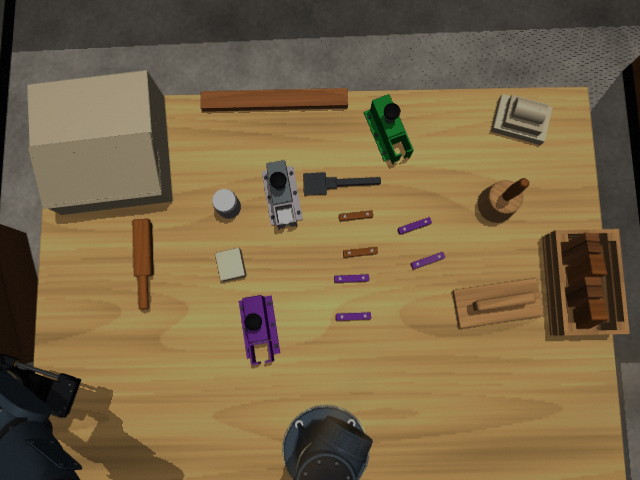

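View pics/scene0.png

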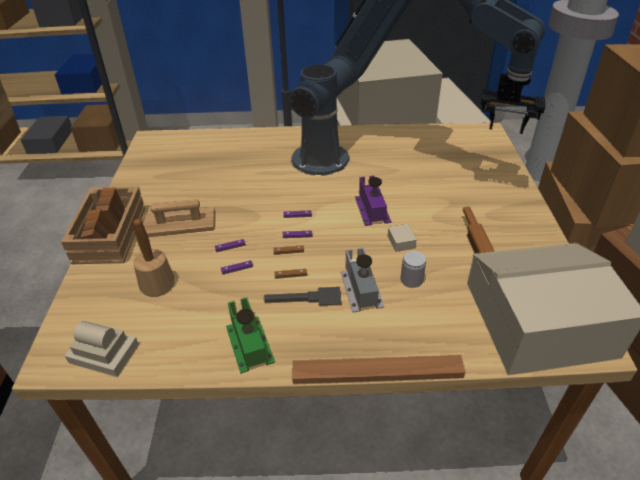

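The top view shows the grey dispenser at (280,193), its plunger at about (278,180) and the outlet facing the robot. The wooden bay is at (358,234), right of the outlet. The offcut, tin, chisel and purple/green look-alikes are nearby. I'll take a closer crop next and measure by colour.

```bash
python3 - <<'E'
from h import *
np.set_printoptions(precision=4,suppress=True)
im=cv2.imread("pics/top0.png")
cv2.imwrite("pics/c0.png",cv2.resize(im[140:290,205:405],None,fx=4,fy=4,interpolation=cv2.INTER_CUBIC))
hsv=cv2.cvtColor(im,cv2.COLOR_BGR2HSV)
def blobs(m,lo,z):
    c,_=cv2.findContours(m.astype(np.uint8),cv2.RETR_EXTERNAL,cv2.CHAIN_APPROX_NONE)
    for k in c:
        if cv2.contourArea(k)>lo:
            r=cv2.minAreaRect(k);b=cv2.boxPoints(r)
            print(np.round(r[0],1),np.round(r[1],1),round(r[2],1),"ctr",pt("top",*r[0],z)[:2],"corn",[pt("top",*q,z)[:2].round(4).tolist() for q in b])
roi=np.zeros(im.shape[:2],bool)
roi[200:265,325:390]=1
print("battens",hsv[215,345],hsv[215,330]);blobs(roi&(hsv[...,2]<150)&(hsv[...,0]<25),60,.014)
roi[:]=0;roi[160:235,255:308]=1
print("head");blobs(roi&(hsv[...,2]<45),100,.125)
print("white");blobs(roi&(hsv[...,2]>190)&(hsv[...,1]<40),60,.036)
print("grey");blobs(roi&(hsv[...,1]<60),200,.0)
E
```

```text
battens [  9  43 137] [ 25 114 163]
[359.9 251.7] [ 9.5 35.1] 83.2 ctr [ 0.4954 -0.1027] corn [[0.5032, -0.056], [0.5123, -0.1473], [0.4875, -0.1493], [0.4785, -0.0583]]
[355.4 215.4] [ 9.1 35.2] 82.6 ctr [ 0.5921 -0.0939] corn [[0.5991, -0.0465], [0.6094, -0.139], [0.5851, -0.1413], [0.5748, -0.049]]
head
[278.  180.5] [17.7 16.3] 45.0 ctr [0.6606 0.1007] corn [[0.6625, 0.1303], [0.6913, 0.1017], [0.6587, 0.0712], [0.6302, 0.0998]]
white
grey
[281.5 193.8] [66.5 32. ] 80.0 ctr [0.6584 0.1013] corn [[0.7429, 0.1588], [0.7566, 0.0734], [0.5755, 0.0448], [0.5622, 0.1287]]
```

View pics/c0.png

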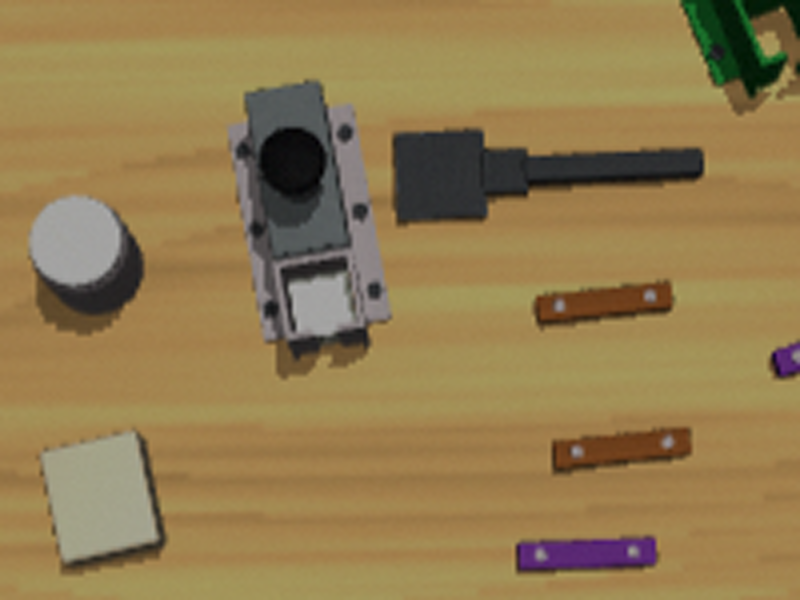

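Measured positions:
- **Plunger head:** about (0.661, 0.101).
- **Dispenser:** yaw about 10°, which puts the landing point near (0.503, 0.073).
- **Bay:** centre about (0.544, -0.098), yaw about 5.4°. The batten spacing of 97 mm matches the given 98 mm.

I'll move above the plunger with the fingers shut, turning the jaw axis to about 13° on the way.

Request:
play_rows(plan=[[[0.465, -0.492, 0, 0, 0, -0.0161, -1], [0.465, -0.492, 0, 0, 0, -0.0161, -1], [0.465, -0.492, 0, 0, 0, -0.0161, -1], [0.465, -0.492, 0, 0, 0, -0.0161, -1], [0.465, -0.492, 0, 0, 0, -0.0161, -1], [0.465, -0.492, 0, 0, 0, -0.0161, -1], [0.465, -0.492, 0, 0, 0, -0.0161, -1], [0.465, -0.492, 0, 0, 0, -0.0161, -1], [0.465, -0.492, 0, 0, 0, -0.0161, -1], [0.465, -0.492, 0, 0, 0, -0.0161, -1]]])

```text
time_s: 1.1
position: [0.4295, 0.3461, 0.2222]
tcp_rot: [[-0.677, 0.736, -0.001], [0.736, 0.677, -0.0], [0.0, -0.001, -1.0]]
force: [0.5, 0.1, 0.1]
opening: 0.173
```

Request:
play_rows(plan=[[[0.465, -0.492, 0, 0, 0, -0.0161, -1], [0.465, -0.492, 0, 0, 0, -0.0161, -1], [0.465, -0.492, 0, 0, 0, -0.0161, -1], [0.465, -0.492, 0, 0, 0, -0.0161, -1], [0.465, -0.492, 0, 0, 0, -0.0161, -1], [0.465, -0.492, 0, 0, 0, -0.0161, -1], [0.465, -0.492, 0, 0, 0, -0.0161, -1], [0.465, -0.492, 0, 0, 0, -0.0161, -1], [0.465, -0.492, 0, 0, 0, -0.0161, -1], [0.465, -0.492, 0, 0, 0, -0.0161, -1], [0, 0, 0, 0, 0, 0, -1], [0, 0, 0, 0, 0, 0, -1]]])

```text
time_s: 2.3
position: [0.6611, 0.1007, 0.2216]
tcp_rot: [[-0.236, 0.972, -0.002], [0.972, 0.236, 0.001], [0.001, -0.002, -1.0]]
force: [-1.0, 0.2, 0.1]
opening: 0.009
```

Request:
play_rows(plan=[[[0, 0, -0.366, 0, 0, 0, -1], [0, 0, -0.366, 0, 0, 0, -1], [0, 0, -0.366, 0, 0, 0, -1], [0, 0, -0.366, 0, 0, 0, -1], [0, 0, -0.366, 0, 0, 0, -1], [0, 0, 0, 0, 0, 0, -1], [0, 0, -0.06, 0, 0, 0, -1], [0, 0, -0.06, 0, 0, 0, -1], [0, 0, -0.06, 0, 0, 0, -1], [0, 0, -0.06, 0, 0, 0, -1]]])

```text
time_s: 3.3
position: [0.662, 0.1018, 0.1205]
tcp_rot: [[-0.237, 0.971, 0.002], [0.971, 0.237, 0.001], [0.0, 0.002, -1.0]]
force: [-1.6, 0.8, 5.6]
opening: 0.006
```

Request:
play_rows(plan=[[[0, 0, -0.06, 0, 0, 0, -1], [0, 0, -0.06, 0, 0, 0, -1], [0, 0, -0.06, 0, 0, 0, -1], [0, 0, -0.06, 0, 0, 0, -1], [0, 0, -0.06, 0, 0, 0, -1], [0, 0, -0.06, 0, 0, 0, -1], [0, 0, -0.06, 0, 0, 0, -1], [0, 0, -0.06, 0, 0, 0, -1], [0, 0, -0.06, 0, 0, 0, -1]]])

```text
time_s: 4.2
position: [0.662, 0.1018, 0.0938]
tcp_rot: [[-0.237, 0.972, 0.002], [0.972, 0.237, 0.001], [0.0, 0.002, -1.0]]
force: [-2.2, 1.7, 7.8]
opening: 0.005
```

Contact came at the expected height and the force is as specified. I'll finish the stroke to the stop.

Request:
play_rows(plan=[[[0, 0, -0.06, 0, 0, 0, -1], [0, 0, -0.04, 0, 0, 0, -1], [0, 0, -0.02, 0, 0, 0, -1], [0, 0, 0, 0, 0, 0, -1], [0, 0, 0, 0, 0, 0, -1]]])

```text
time_s: 4.7
position: [0.6621, 0.1018, 0.0894]
tcp_rot: [[-0.237, 0.971, 0.002], [0.971, 0.237, 0.001], [0.0, 0.002, -1.0]]
force: [-4.3, 1.1, 13.0]
opening: 0.003
```

Request:
play_rows(plan=[[[0, 0, 0.2, 0, 0, 0, -1], [0, 0, 0.2, 0, 0, 0, -1], [0, 0, 0.4, 0, 0, 0, -1], [0, 0, 0.6, 0, 0, 0, -1], [0, 0, 0.6, 0, 0, 0, -1], [0, 0, 0.2, 0, 0, 0, -1], [-0.6, 0.6, 0, 0, 0, 0, -1], [-0.6, 0.6, 0, 0, 0, 0, -1], [-0.6, 0.6, 0, 0, 0, 0, -1], [-0.6, 0.6, 0, 0, 0, 0, -1], [-0.6, 0.6, 0, 0, 0, 0, -1], [0, 0, 0, 0, 0, 0, -1]]])

```text
time_s: 5.9
position: [0.5059, 0.2539, 0.1949]
tcp_rot: [[-0.242, 0.97, -0.006], [0.97, 0.242, -0.0], [0.001, -0.006, -1.0]]
force: [0.1, -1.3, -0.0]
opening: 0.002
```

```bash
python3 - <<'E'
from h import *
np.set_printoptions(precision=4,suppress=True)
im=snap("top","top1");s=read_state();print(s["time_s"],s["position"])
sc=snap("scene","scene1")
a=cv2.resize(im[140:290,205:405],None,fx=3,fy=3,interpolation=cv2.INTER_CUBIC)
b=cv2.resize(sc[190:330,230:430],None,fx=3,fy=3,interpolation=cv2.INTER_CUBIC)[:300]
cv2.imwrite("pics/c1.png",cv2.vconcat([a[:300],b])[...,::-1])
hsv=cv2.cvtColor(im,cv2.COLOR_RGB2HSV)
print(px("top",[.503,.073,.012]))
roi=np.zeros(im.shape[:2],bool);roi[205:275,262:335]=1
m=(roi&(hsv[...,1]<60)&(hsv[...,2]>110)).astype(np.uint8)
c,_=cv2.findContours(m,0,1)
for k in c:
    if cv2.contourArea(k)>60:
        r=cv2.minAreaRect(k);print(r,pt("top",*r[0],.012),[pt("top",*q,.012)[:2].round(4).tolist() for q in cv2.boxPoints(r)])
E
```

```text
5.95 [0.5087 0.2526 0.1953]
(np.float64(292.54311882846014), np.float64(250.31040428174398))
((291.2760009765625, 248.7679901123047), (15.026378631591797, 14.936936378479004), 79.69515228271484) [0.5071 0.0763 0.012 ] [[0.5237, 0.0988], [0.5299, 0.0603], [0.4907, 0.0538], [0.4845, 0.0922]]
((287.5, 214.5), (19.0, 29.0), 90.0) [0.5989 0.0852 0.012 ] [[0.6254, 0.1233], [0.6237, 0.0465], [0.5725, 0.0472], [0.5741, 0.1236]]
```

View pics/c1.png

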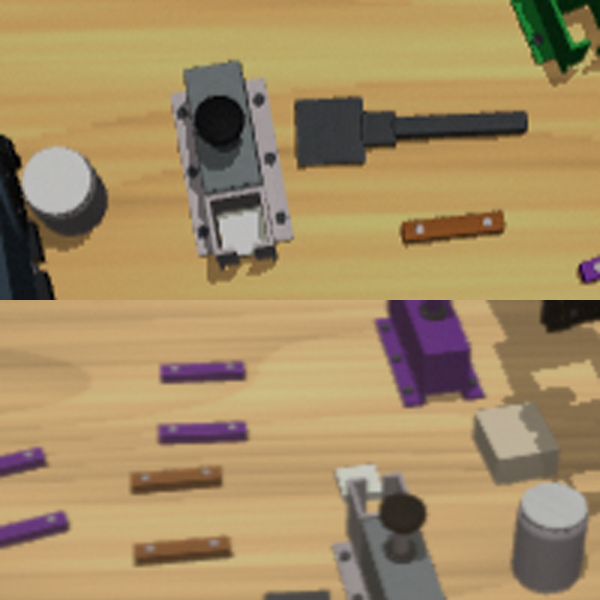

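The packer came out on its own and lies at (0.507, 0.076), yaw about 9.5°, seen as a white patch at (291,249) in the top view. The plunger is back up and the stack is still in the shaft. A straight push towards the bay needs direction (0.208, -0.978). I'll put the fingers down behind the packer.

Request:
play_rows(plan=[[[-0.06, -0.655, 0, 0, 0, 0, -1], [-0.06, -0.655, 0, 0, 0, 0, -1], [-0.06, -0.655, 0, 0, 0, 0, -1], [-0.06, -0.655, 0, 0, 0, 0, -1], [0, 0, -0.5, 0, 0, 0, -1], [0, 0, -0.7, 0, 0, 0, -1], [0, 0, -0.8, 0, 0, 0, -1], [0, 0, -0.8, 0, 0, 0, -1], [0, 0, -0.5, 0, 0, 0, -1], [0, 0, -0.2, 0, 0, 0, -1], [0, 0, 0, 0, 0, 0, -1], [0, 0, 0, 0, 0, 0, -1]]])

```text
time_s: 7.2
position: [0.5007, 0.1198, 0.0216]
tcp_rot: [[-0.236, 0.972, 0.002], [0.972, 0.236, -0.0], [-0.0, 0.002, -1.0]]
force: [0.2, 1.0, 1.2]
opening: 0.004
```

Request:
play_rows(plan=[[[-0.06, 0, -0.2, 0, 0, 0, -1], [0, 0, -0.11, 0, 0, 0, -1], [0, 0, 0, 0, 0, 0, -1], [0.02, -0.1, 0, 0, 0, 0, -1], [0.04, -0.185, 0, 0, 0, 0, -1], [0.04, -0.185, 0, 0, 0, 0, -1], [0.04, -0.185, 0, 0, 0, 0, -1], [0.04, -0.185, 0, 0, 0, 0, -1], [0.04, -0.185, 0, 0, 0, 0, -1], [0.04, -0.185, 0, 0, 0, 0, -1], [0.04, -0.185, 0, 0, 0, 0, -1], [0.02, -0.1, 0, 0, 0, 0, -1]]])

```text
time_s: 8.4
position: [0.5129, 0.0445, 0.0055]
tcp_rot: [[-0.236, 0.972, 0.0], [0.972, 0.236, -0.0], [-0.0, 0.0, -1.0]]
force: [-0.1, 0.4, 0.2]
opening: 0.003
```

```bash
cat > look.py <<'E'
from h import *
import sys
n=sys.argv[1];sc=snap("scene","scene"+n);im=snap("top","top"+n);s=read_state();print(s["time_s"],s["position"],s["force"])
a=cv2.resize(im[190:280,255:405],None,fx=4,fy=4,interpolation=cv2.INTER_CUBIC)
b=cv2.resize(sc[215:285,240:390],None,fx=4,fy=4,interpolation=cv2.INTER_CUBIC)
cv2.imwrite("pics/c%s.png"%n,cv2.vconcat([a[:320],b])[...,::-1])
for cam,I in(("top",im),("scene",sc)):
    h=cv2.cvtColor(I,cv2.COLOR_RGB2HSV)
    m=((h[...,1]<60)&(h[...,2]>120)).astype(np.uint8)
    for k in cv2.findContours(m,0,1)[0]:
        r=cv2.minAreaRect(k);p=pt(cam,*r[0],.012)
        if cv2.contourArea(k)>40 and .45<p[0]<.6 and -.2<p[1]<.12: print(cam,np.round(r[0],1),np.round(r[1],1),round(r[2],1),p.round(4),[pt(cam,*q,.012)[:2].round(4).tolist() for q in cv2.boxPoints(r)])
E
python3 look.py 2
```

```text
8.5 [0.51280053 0.04471373 0.00552827] [0.1696813  0.34464684 0.153333  ]
scene [326.9 255. ] [11.8 12.4] 78.7 [0.5327 0.0117 0.012 ] [[0.5126, -0.0088], [0.5036, 0.027], [0.5524, 0.0319], [0.5609, -0.003]]
```

View pics/c2.png

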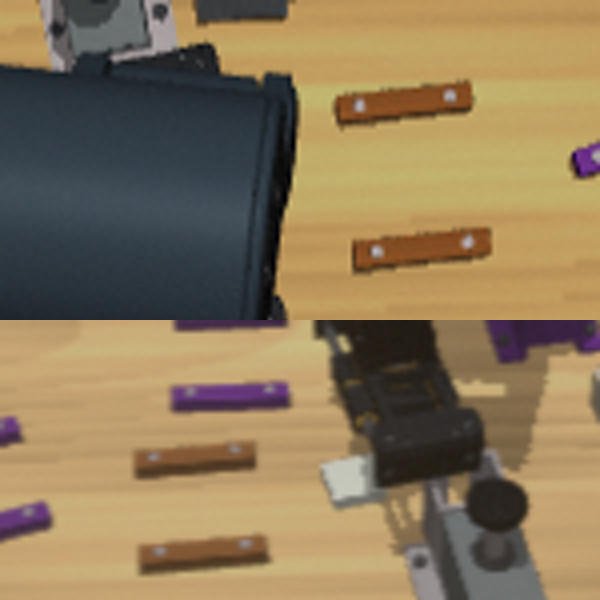

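The packer is ahead of the fingers and still square to them. I'll push on into the bay, then back off and look.

Request:
play_rows(plan=[[[0.02, -0.1, 0, 0, 0, 0, -1], [0.05, -0.2, 0, 0, 0, 0, -1], [0.05, -0.2, 0, 0, 0, 0, -1], [0.05, -0.2, 0, 0, 0, 0, -1], [0.05, -0.2, 0, 0, 0, 0, -1], [0.05, -0.2, 0, 0, 0, 0, -1], [0.05, -0.2, 0, 0, 0, 0, -1], [0.05, -0.2, 0, 0, 0, 0, -1], [0.05, -0.2, 0, 0, 0, 0, -1], [0.05, -0.2, 0, 0, 0, 0, -1], [0.05, -0.2, 0, 0, 0, 0, -1], [0.02, -0.1, 0, 0, 0, 0, -1]]])

```text
time_s: 9.7
position: [0.5401, -0.0657, 0.0056]
tcp_rot: [[-0.236, 0.972, 0.001], [0.972, 0.236, -0.0], [-0.001, 0.001, -1.0]]
force: [1.1, -0.4, 0.3]
opening: 0.004
```

Request:
play_rows(plan=[[[0, 0, 0, 0, 0, 0, -1], [-0.04, 0.2, 0, 0, 0, 0, -1], [-0.04, 0.2, 0, 0, 0, 0, -1], [0, 0, 0.4, 0, 0, 0, -1], [0, 0, 0.8, 0, 0, 0, -1], [0, 0, 0.8, 0, 0, 0, -1], [0, 0, 0.8, 0, 0, 0, -1], [-0.2, 0.7, 0.4, 0, 0, 0, -1], [-0.2, 0.7, 0, 0, 0, 0, -1], [-0.2, 0.7, 0, 0, 0, 0, -1], [-0.2, 0.7, 0, 0, 0, 0, -1], [-0.2, 0.7, 0, 0, 0, 0, -1]]])

```text
time_s: 10.9
position: [0.4835, 0.1331, 0.1655]
tcp_rot: [[-0.238, 0.971, -0.001], [0.971, 0.238, 0.0], [0.0, -0.001, -1.0]]
force: [0.4, -0.6, 0.4]
opening: 0.005
```

```bash
python3 look.py 3
```

```text
11.0 [0.48171606 0.1351901  0.16531206] [ 0.09668101 -0.13079769 -0.23007211]
top [357.3 231.1] [14.8 15. ] 76.0 [ 0.5506 -0.0976  0.012 ] [[0.5654, -0.0741], [0.5743, -0.1128], [0.5358, -0.121], [0.5269, -0.0825]]
scene [289.6 261.8] [11.1 14. ] 73.3 [ 0.5566 -0.0955  0.012 ] [[0.5421, -0.1197], [0.5268, -0.0815], [0.5709, -0.0716], [0.5855, -0.1091]]
```

View pics/c3.png

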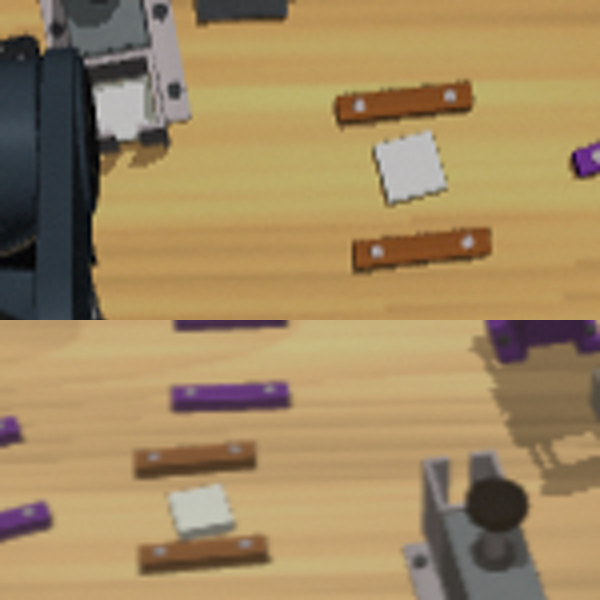

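The packer lies flat in the bay, about 7 mm across and under 1 mm along from its middle. The plunger is up, the stack is in the shaft and the arm is clear.

```bash
python3 -c "
from rig import *
print(hand_in())"
```

```text
the job is handed in; nothing more can be done
None
```

I pressed the plunger once, slowly, to its stop: the fingertip stood at z = 0.089 m with 13 N on it. I let it come back up, and one packer came out at about (0.507, 0.076). I pushed it with shut fingertips in one straight line into the wooden bay, without lifting it, and handed the job in at about 11 s.

**Last checks (before hand-in):**
- **Packer:** the top view put it at (0.551, -0.098), and it looked flat. The bay's middle is at about (0.544, -0.098), so it is about 7 mm off across and under 1 mm along. The limits are 25 and 27 mm.
- **Scene camera:** it read the packer's x about 6 mm further out than the top view. Its outline probably takes in the packer's side face. That reading is also within the limits.
- **Dispenser:** the plunger looked up and the next packer was still in the shaft.
- **Arm and bystanders:** the arm was clear, with wrist force near zero. The wrist readings gave no sign that a bystander was hit, but I did not measure where they ended up.

No check failed. `hand_in` reports no verdict, so the result is not confirmed.

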